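# Set up the counter tasting display

## Robot

A 6-joint arm with a two-finger parallel gripper is mounted at the origin on a cart in front of the work surface, level with it; the furniture and walls round the work are solid. World frame = base frame: x ahead of the robot, y to its left, z up, the work surface at z = 0. Lengths are in m, angles in rad, forces in N, time in s.
With the tool pointing down it reaches from about 0.35 to 0.775 m from the base axis. Payload 7.3 kg.
Tool frame: the origin (TCP) lies between the finger pads; the fingertips stand 17 mm ahead of it and the grasp point (between the pads) lies 2 mm behind it; z points along the fingers, y is the direction in which the jaws open and shut (so a half turn about z gives the same grasp; the last joint's range is limited). The gripper opens to 92 mm and grips with 3 to 60 N. Pads are 19 mm wide; open, the fingers measure 130 mm over their backs; the gripper's body (75 mm by 190 mm) begins 47 mm behind the grasp point.
Start: joints at [1.124, 0.342, 1.524, -0, 1.275, -0.146], TCP at [0.156, 0.501, 0.244] pointing down, gripper open.
Joint ranges: [-2.53, 2.53], [-0.77, 2.02], [0.04, 2.7], [-1, 4.14], [0.28, 2.66], [-3.11, 3.11]. Speed limits (rad/s): [2.57, 2.57, 3.14, 3.14, 3.14, 3.14].

## Interface

Orientations are given as [roll, pitch, yaw] about the fixed x, y, z axes, in that order (R = Rz(yaw) Ry(pitch) Rx(roll)).
In Python, from cell import sensors, vision, hand_in gives the robot as it stands.
- The arm moves only by the tool step_arm, never from a script. Its argument "series" is a list of rows, each a list of 5 numbers: the opening, from 0 (shut) to 1 (fully open), then the shift along the world's x, y, z each as a share of 25 mm, from -1 to 1, then the turn about the world's z as a share of 0.08 rad, from -1 to 1. A call has 1 to 12 rows; each row shifts and turns the commanded pose from where the row before left it; what a row does not reach is not made up. A row lasts 1/10 s, in which the tool goes at most 50 mm and 8.59 degrees, less where a joint would pass 70% of its speed; a pose out of reach is approached as far as the arm can. A call with a number of a shift or a turn outside -1 to 1 is refused whole. A call with a gripper value outside its range is refused whole. The fingers move at their own pace and stop on an object; "squeeze" is the grip in N (left out, the last holds). Time passes only in rows, so rows that do not move let the fingers close. It gives the time, the measured TCP pose, the force and the opening at its end, in the units of the state.
- sensors.observe(): the state, without advancing time (a new reading comes with each control period).
- vision.read_camera(name): name is "scene" or "side" or "wrist"; returns a dict with "pixels" (420x560x3 uint8, blue, green, red), "range_z" (420x560 float32, m along the optical axis (not along the pixel's ray), 0 where there is no reading), "camera_matrix" (3x3 intrinsics, pixels), "pose" (4x4, takes a point from camera to world coordinates). Camera axes: x right, y down, z forward; pixel columns grow to the right and rows downward; lengths in m; the calibration is good to about 2 mm. A picture is of the moment at which its call begins.
- hand_in(): hands the job in, once; it reports no verdict.
The state is a dict: "time": time; "qpos": joint angles; "qvel": joint speeds; "joint_efforts": joint torques, N m; "tool_pos": TCP position; "tool_rot": TCP orientation; "contact_force": force on the tool from outside, world axes, zero at the start; "torque": the same for the moment, N m; "opening": finger opening in m.
Only numpy, scipy, OpenCV 4.12 (cv2) and the standard library are available. Lean on these libraries where they do the work, as an engineer would, in place of code of your own. Each camera call takes 0.05 s, during which the arm holds its last target.

## Task

Set up the tasting display: first, with the stand still empty, swing its stabiliser leg out all the way until it clicks into its end stop. Then balance every sample tin that is there flat and centred on a domed pedestal of its own (any one, either end of the tin up), leave them at rest, and only then swing the clear front guard up until it leans back on its stop. If a tin is knocked off, put it back; leave the jars and pots standing about where they are.

Things in the scene. Friction and masses are not known exactly. Their poses are not given: they have to be found in the camera images.
- stand: display stand, fixed: wooden base board 150 x 370 mm, 10 mm thick, with a row of four shallow domed steel pedestals (like small upturned dishes) along it. Origin on the table under the row's middle, z up, -x its front (robot side), y along the row; board from x -90 to +60, y -185 to +185 mm
- dome1 (a point): top centre of domed steel pedestal 1 (1 at the stand's +y end, 4 at its -y end, 92 mm apart), 24 mm above the table; its top is domed (radius of curvature 60 mm) with a small flat crown 15 mm across, so a tin set more than about 7 mm off centre tips and creeps off; the pedestal is 60 mm across and rises 14 mm from the board; a tin knocked off leans between dome and board
- dome2 (a point): top centre of domed steel pedestal 2 (1 at the stand's +y end, 4 at its -y end, 92 mm apart), 24 mm above the table; its top is domed (radius of curvature 60 mm) with a small flat crown 15 mm across, so a tin set more than about 7 mm off centre tips and creeps off; the pedestal is 60 mm across and rises 14 mm from the board; a tin knocked off leans between dome and board
- dome3 (a point): top centre of domed steel pedestal 3 (1 at the stand's +y end, 4 at its -y end, 92 mm apart), 24 mm above the table; its top is domed (radius of curvature 60 mm) with a small flat crown 15 mm across, so a tin set more than about 7 mm off centre tips and creeps off; the pedestal is 60 mm across and rises 14 mm from the board; a tin knocked off leans between dome and board
- dome4 (a point): top centre of domed steel pedestal 4 (1 at the stand's +y end, 4 at its -y end, 92 mm apart), 24 mm above the table; its top is domed (radius of curvature 60 mm) with a small flat crown 15 mm across, so a tin set more than about 7 mm off centre tips and creeps off; the pedestal is 60 mm across and rises 14 mm from the board; a tin knocked off leans between dome and board
- tin1: round flat sealed sample tin with a green band, 62 mm diameter, 36 mm high, about 120 g, the same at both ends; origin at its centre, z along its axis; lies flat on the table at the start (may be absent)
- tin2: round flat sealed sample tin with a red band, 62 mm diameter, 36 mm high, about 120 g, the same at both ends; origin at its centre, z along its axis; lies flat on the table at the start (may be absent)
- tin3: round flat sealed sample tin with a yellow band, 62 mm diameter, 36 mm high, about 120 g, the same at both ends; origin at its centre, z along its axis; lies flat on the table at the start (may be absent)
- tin4: round flat sealed sample tin with a blue band, 62 mm diameter, 36 mm high, about 120 g, the same at both ends; origin at its centre, z along its axis; lies flat on the table at the start (may be absent)
- leg (a joint): stabiliser leg at the stand's -y end, a flat bar 112 mm long on a vertical hinge, stays where left (light friction): 0 = folded, pointing to the stand's -x; 1.571 = fully out on its end stop, pointing to the stand's -y; turns counter-clockwise from above. A spring ball resists lightly (under 2 N at the knob) from about 1.15 rad and holds the leg once past, above 1.52
- leg_hinge (a point): point on the leg's vertical hinge axis, 25 mm above the table
- leg_knob (a point): round upright red knob at the leg's end, 22 mm diameter, from 31 to 75 mm above the table, 100 mm from the hinge axis; the point is on its axis, 60 mm above the table. It can be pinched from above and turns in the grip, or be pushed
- guard (a joint): clear front guard panel, 304 mm wide, 62 mm high (the tab stands out beyond its edge), hinged along the front of the base: 0 = lying flat towards the robot, 1.67 = up, leaning back a little past upright on its stop, where it stays by its own weight. Let go below about 1.45 it may fall open again
- guard_hinge (a point): middle of the guard's hinge axis (along the stand's y), 20 mm above the table, 85 mm in front of the row of domes
- guard_tab (a point): centre of the red grip tab that stands out from the middle of the guard's free edge on a 20 mm wide stem, 86 mm from the hinge axis (the edge bar itself is at 58 mm): 44 mm long along the hinge direction, 22 mm in the panel's plane, 16 mm thick; it can be pinched from above at its two ends (44 mm), and then turns in the grip
- spice_pot_1: small glass pot with steel lid, 58 x 58 x 61 mm, bystander behind the stand; origin under its centre
- jam_mango: small jar with a white and yellow lid, 70 x 70 x 70 mm, bystander behind the stand; origin under its centre
- jar_hibiscus: narrow jar with pink contents, 52 x 52 x 86 mm, bystander behind the stand; origin under its centre
- spice_shaker: glass shaker with chromed cap, 44 x 44 x 72 mm, bystander right of the stand; origin under its centre
- jigger_large: double-ended steel jigger, 46 x 46 x 77 mm, bystander behind on the right; origin under its centre
Not all that is in view belongs to the job. What is shaped like the tin3 but purple is not meant.

How it is judged:
By the outcome, as a careful person would: the job done as asked, in the order asked, and still so for the second after the job is handed in, with the robot touching nothing.
Of tin1, tin2, tin3, tin4 only 3 to 4 are there at a start; the rules pass over those that are not, and their reading is None.
At some moment in a run one of tin1, tin2, tin3, tin4 may be knocked a few centimetres aside while the robot is not near it.
Once in a run the grip may slacken for a moment while it holds something.
It also fails if it takes over 210 s, if anything falls off the work surface, if the arm or the gripper's body presses on something with over 40 N, if the wrist force passes 120 N, or if a joint passes its speed limit or range.

## Working session

There is one attempt and no reset: what is moved stays moved. The work goes in short steps, Python scripts to look and compute and a tool call to move; the robot and the scene stay as the last step left them, time stands still between calls to the robot, and variables do not carry over. Pictures are saved under pics/ and viewed, and the job is handed in when it is done.

Besides the shell and the picture viewer there is one more tool, called in YAML: its name, and indented under it one key for each argument. step_arm: Moves the arm, as the interface text tells. Its arguments: {"type":"object","properties":{"series":{"type":"array","items":{"type":"array","items":{"type":"number","minimum":-1,"maximum":1}}},"squeeze":{"type":"number"}},"required":["series"]}

```bash
mkdir -p pics; ls
cat > h.py <<'E'
import numpy as np, cv2
from cell import sensors, vision
def shot(n,f):
    c=vision.read_camera(n); cv2.imwrite('pics/'+f,c['pixels']); return c
def cloud(c):
    z=c['range_z']; K=c['camera_matrix']; v,u=np.indices(z.shape)
    p=np.stack([(u-K[0,2])/K[0,0]*z,(v-K[1,2])/K[1,1]*z,z],-1)
    P=c['pose']; w=p@P[:3,:3].T+P[:3,3]; w[z==0]=np.nan; return w
def ray(c,u,v,h):
    K=c['camera_matrix'];P=c['pose']
    d=P[:3,:3]@np.array([(u-K[0,2])/K[0,0],(v-K[1,2])/K[1,1],1]);o=P[:3,3]
    return o+d*(h-o[2])/d[2]
E
python3 - <<'E'
from h import *
for n in ['scene','side','wrist']:
    c=shot(n,n+'0.png'); print(n,c['pose'].round(3).tolist(),c['camera_matrix'].round(1).tolist())
    np.savez('/tmp/'+n,**c)
s=sensors.observe();print(s)
E
```

```text
pics
scene [[0.738, -0.517, 0.434, 0.056], [-0.675, -0.56, 0.48, -0.58], [-0.005, -0.648, -0.762, 0.965], [0.0, 0.0, 0.0, 1.0]] [[395.0, 0.0, 274.1], [0.0, 395.0, 214.2], [0.0, 0.0, 1.0]]
side [[0.896, -0.284, 0.343, 0.077], [-0.445, -0.57, 0.691, -1.033], [-0.0, -0.771, -0.636, 0.987], [0.0, 0.0, 0.0, 1.0]] [[439.3, 0.0, 275.4], [0.0, 439.3, 214.0], [0.0, 0.0, 1.0]]
wrist [[0.297, 0.924, 0.24, 0.091], [0.955, -0.287, -0.077, 0.522], [-0.002, 0.252, -0.968, 0.384], [0.0, 0.0, 0.0, 1.0]] [[294.4, 0.0, 283.6], [0.0, 294.4, 208.3], [0.0, 0.0, 1.0]]
{'time': 0.15, 'qpos': array([ 1.12400582e+00,  3.42587861e-01,  1.52477010e+00,  1.53658233e-05,
        1.27542544e+00, -1.46000353e-01]), 'qvel': array([ 0.00141069, -0.00297666, -0.00141988,  0.00024418, -0.00152707,
       -0.00081186]), 'joint_efforts': array([ 1.43127905e-03, -4.31465292e+01, -2.44358236e+01,  7.19350646e-02,
        5.36066783e-02, -7.32773083e-05]), 'tool_pos': array([0.1553967 , 0.50118148, 0.24320113]), 'tool_rot': array([-3.14041671e+00, -1.87771157e-04,  2.84079791e+00]), 'contact_force': array([-0.6401421 , -1.12684468, -0.08227596]), 'torque': array([-0.00423972, -0.00519286,  0.02094303]), 'opening': 0.09135258941305424}
```

View pics/scene0.png

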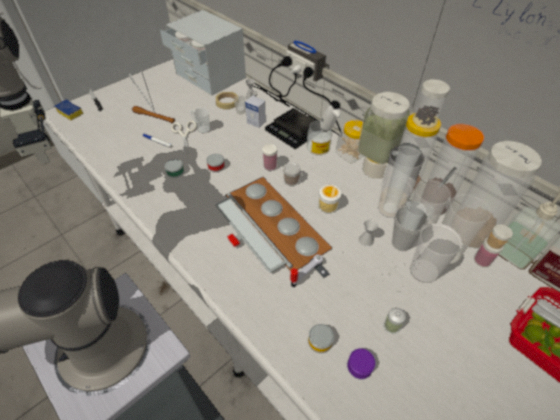

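View pics/side0.png

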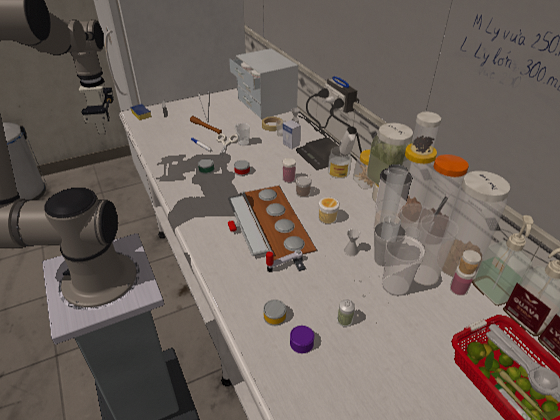

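View pics/wrist0.png

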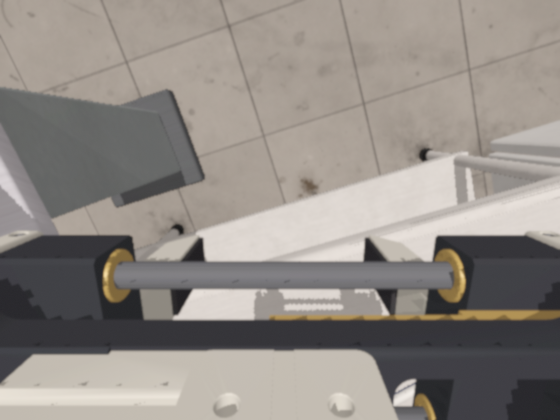

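The scene picture shows the stand at about (280,225), and the side picture agrees. Green tin at (175,168), red at (215,162), yellow at (321,337), purple decoy at (361,362). No blue tin is visible. The red knob is at (295,275) and the red tab at (234,240).

```bash
cat > m.py <<'E'
from h import *
for n in ['scene','side']:
    c=np.load(f'/tmp/{n}.npz'); w=cloud(c); im=c['pixels']; hsv=cv2.cvtColor(im,cv2.COLOR_BGR2HSV)
    on=(w[...,2]>0.004)&(w[...,2]<0.3)&(w[...,0]>0.1)&(w[...,0]<0.9)
    H,S,V=hsv[...,0],hsv[...,1],hsv[...,2]
    masks={'red':((H<6)|(H>174))&(S>150),'yel':(H>18)&(H<32)&(S>120),'green':(H>60)&(H<95)&(S>70),'blue':(H>100)&(H<125)&(S>100),'purp':(H>125)&(H<150)&(S>100),'wood':(H>5)&(H<16)&(S>120)}
    for k,m in masks.items():
        N,L,st,ce=cv2.connectedComponentsWithStats((m&on).astype(np.uint8))
        for i in range(1,N):
            if st[i,4]<12: continue
            q=w[L==i]; print(n,k,ce[i].round(1),st[i,4],np.median(q,0).round(3),'lo',np.percentile(q,3,0).round(3),'hi',np.percentile(q,97,0).round(3))
    # heights 
    for lo,hi,nm in [(0.028,0.042,'tintop')]:
        m=(w[...,2]>lo)&(w[...,2]<hi)&(w[...,0]>0.1)&(w[...,0]<0.9)
        N,L,st,ce=cv2.connectedComponentsWithStats(m.astype(np.uint8))
        for i in range(1,N):
            if st[i,4]<80: continue
            q=w[L==i]; print(n,nm,ce[i].round(1),st[i,4],np.median(q,0).round(4),'lo',q.min(0).round(3),'hi',q.max(0).round(3))
    cv2.imwrite(f'pics/{n}_crop.png',cv2.resize(im[150:310,170:370],None,fx=4,fy=4,interpolation=cv2.INTER_CUBIC)[:600,:800])
E
python3 m.py
```

```text
scene red [216.1 167.4] 47 [0.588 0.308 0.02 ] lo [0.575 0.302 0.011] hi [0.612 0.331 0.028]
scene red [233.3 239.9] 71 [0.434 0.02  0.027] lo [0.426 0.001 0.023] hi [0.442 0.04  0.031]
scene red [293.8 274.8] 77 [ 0.463 -0.204  0.07 ] lo [ 0.458 -0.21   0.043] hi [ 0.475 -0.194  0.077]
scene red [533.1 342.2] 1256 [ 0.742 -0.708  0.044] lo [ 0.726 -0.787  0.005] hi [ 0.891 -0.657  0.077]
scene yel [ 71.3 114.3] 87 [0.35  0.95  0.019] lo [0.324 0.941 0.009] hi [0.387 1.013 0.029]
scene yel [330.  191.1] 130 [ 0.757 -0.065  0.071] lo [ 0.736 -0.085  0.067] hi [ 0.777 -0.044  0.074]
scene yel [327.7 206.4] 79 [ 0.732 -0.085  0.032] lo [ 0.723 -0.098  0.019] hi [ 0.75  -0.061  0.043]
scene yel [536.3 329.2] 181 [ 0.82  -0.702  0.033] lo [ 0.762 -0.749  0.017] hi [ 0.86  -0.685  0.076]
scene yel [553.7 344.5] 55 [ 0.809 -0.755  0.032] lo [ 0.779 -0.762  0.018] hi [ 0.835 -0.744  0.036]
scene yel [318.2 348.1] 62 [ 0.381 -0.375  0.021] lo [ 0.377 -0.39   0.011] hi [ 0.399 -0.347  0.03 ]
scene green [175.2 172.8] 53 [0.468 0.382 0.02 ] lo [0.452 0.377 0.011] hi [0.494 0.405 0.028]
scene bl
[... 5296 characters left out ...]
28] lo [ 0.768 -0.676  0.028] hi [ 0.856 -0.665  0.042]
side tintop [489. 362.] 245 [ 0.8064 -0.7389  0.0342] lo [ 0.767 -0.76   0.028] hi [ 0.841 -0.688  0.042]
side tintop [490.5 394.6] 219 [ 0.7411 -0.7961  0.0351] lo [ 0.736 -0.858  0.028] hi [ 0.745 -0.722  0.042]
side tintop [507.5 376.7] 217 [ 0.8026 -0.7776  0.0327] lo [ 0.783 -0.815  0.028] hi [ 0.851 -0.755  0.042]
side tintop [524.2 382.9] 96 [ 0.8355 -0.8086  0.032 ] lo [ 0.823 -0.823  0.028] hi [ 0.849 -0.795  0.039]
side tintop [551.5 409.6] 189 [ 0.8367 -0.8807  0.0345] lo [ 0.81  -0.896  0.028] hi [ 0.86  -0.861  0.042]
side tintop [534.3 414.4] 103 [ 0.7941 -0.872   0.0344] lo [ 0.776 -0.886  0.029] hi [ 0.807 -0.85   0.042]
```

Run:
```python
from h import *
c=np.load('/tmp/scene.npz');cv2.imwrite('pics/c1.png',cv2.resize(c['pixels'][165:315,190:350],None,fx=4,fy=4,interpolation=cv2.INTER_CUBIC))
c=np.load('/tmp/side.npz');cv2.imwrite('pics/c2.png',cv2.resize(c['pixels'][150:300,200:360],None,fx=4,fy=4,interpolation=cv2.INTER_CUBIC))
```

```text
(no output)
```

View pics/c1.png

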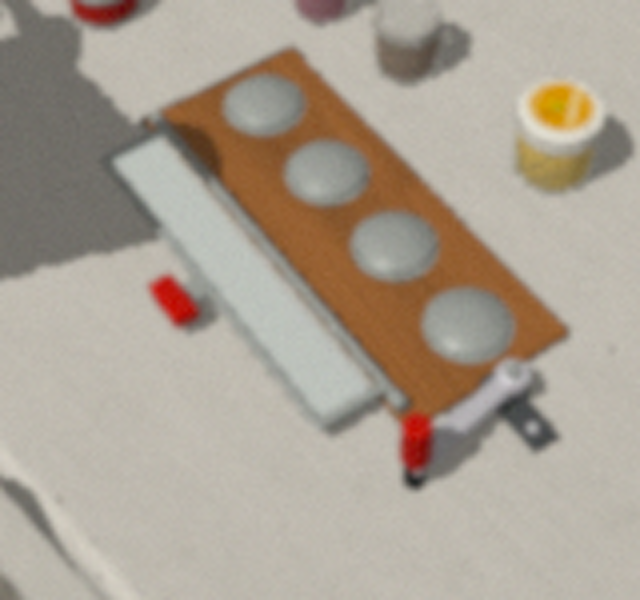

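View pics/c2.png

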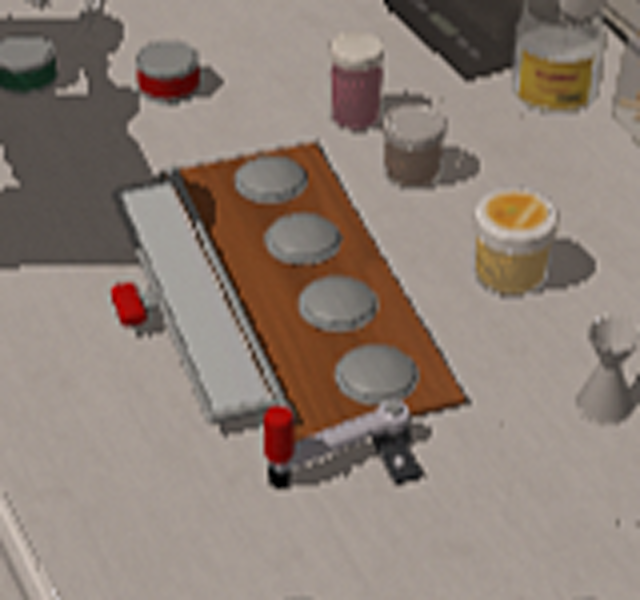

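```bash
cat > d.py <<'E'
from h import *
from scipy.optimize import least_squares
allc={}
for n in ['scene','side']:
    c=np.load(f'/tmp/{n}.npz'); w=cloud(c); im=c['pixels']; hsv=cv2.cvtColor(im,cv2.COLOR_BGR2HSV)
    m=(w[...,2]>0.0135)&(w[...,2]<0.03)&(w[...,0]>0.55)&(w[...,0]<.66)&(abs(w[...,1])<.19)&(hsv[...,1]<70)
    m=cv2.erode(m.astype(np.uint8),np.ones((2,2)))
    N,L,st,ce=cv2.connectedComponentsWithStats(m)
    for i in range(1,N):
        if st[i,4]<60: continue
        q=w[L==i]; f=q[q[:,2]>.015]
        # parabola/sphere cap fit: z = zt - ((x-a)^2+(y-b)^2)/(2R)
        r=least_squares(lambda p:p[2]-((f[:,0]-p[0])**2+(f[:,1]-p[1])**2)/.12-f[:,2],[*f.mean(0)[:2],.024],loss='soft_l1',f_scale=.001)
        print(n,ce[i].round(1),st[i,4],'centroid',q.mean(0).round(4),'fit',r.x.round(4),'mid',((np.percentile(q,1,0)+np.percentile(q,99,0))/2).round(4))
    b=(hsv[...,0]>4)&(hsv[...,0]<17)&(hsv[...,1]>110)&(w[...,0]>.45)&(w[...,0]<.7)&(abs(w[...,1])<.22)
    q=w[b][:,:2].astype(np.float32); r=cv2.minAreaRect(q); print(n,'board',r)
    g=w[(w[...,0]>.4)&(w[...,0]<.53)&(abs(w[...,1])<.2)&(w[...,2]>.012)&(w[...,2]<.035)&(hsv[...,1]<70)]
    print('guard',cv2.minAreaRect(g[:,:2].astype(np.float32)),np.median(g[:,2]))
E
python3 d.py
```

```text
scene [256.7 190.8] 157 centroid [0.6204 0.1294 0.0205] fit [0.6242 0.136  0.0238] mid [0.6223 0.1298 0.0208]
scene [272.2 207.6] 180 centroid [0.6082 0.0397 0.0205] fit [0.6102 0.0448 0.0239] mid [0.6097 0.041  0.0201]
scene [289.2 226. ] 204 centroid [ 0.5961 -0.0509  0.0206] fit [ 0.5985 -0.0457  0.0241] mid [ 0.5973 -0.0496  0.0204]
scene [307.6 245.9] 239 centroid [ 0.5836 -0.1416  0.0208] fit [ 0.5867 -0.1373  0.0243] mid [ 0.5849 -0.1402  0.0205]
scene board ((0.5827421545982361, -0.008896812796592712), (0.40157437324523926, 0.1572791188955307), 82.38719940185547)
guard ((0.4783831238746643, -0.013101011514663696), (0.37356165051460266, 0.10302577912807465), 89.96086120605469) 0.022246012759759515
side [267.9 194.3] 97 centroid [0.6244 0.1295 0.0202] fit [0.6251 0.1331 0.0233] mid [0.6242 0.1303 0.0207]
side [275.9 209.2] 114 centroid [0.6117 0.0383 0.0204] fit [0.6119 0.0446 0.0235] mid [0.6121 0.0374 0.0203]
side [284.7 225.6] 133 centroid [ 0.599  -0.0528  0.0204] fit [ 0.6014 -0.0477  0.0237] mid [ 0.6006 -0.0502  0.0195]
side [294.4 243. ] 153 centroid [ 0.5878 -0.1422  0.0205] fit [ 0.5885 -0.1377  0.0236] mid [ 0.5889 -0.1406  0.0209]
side board ((0.5940567851066589, -0.007967472076416016), (0.42673105001449585, 0.16057150065898895), 80.74626922607422)
guard ((0.48583289980888367, -0.00995384156703949), (0.37966445088386536, 0.08767391741275787), 89.85546112060547) 0.02181001611057254
```

Run:
```python
from h import *
from scipy.optimize import least_squares
for n in ['scene','side']:
    c=np.load(f'/tmp/{n}.npz'); w=cloud(c); im=c['pixels']; hsv=cv2.cvtColor(im,cv2.COLOR_BGR2HSV)
    m=((hsv[...,0]<6)|(hsv[...,0]>174))&(hsv[...,1]>150)&(abs(w[...,0]-.468)<.03)&(abs(w[...,1]+.2)<.03)
    q=w[m]; t=q[q[:,2]>.072]; s=q[(q[:,2]<.07)&(q[:,2]>.035)]
    r=least_squares(lambda p:np.hypot(s[:,0]-p[0],s[:,1]-p[1])-.011,[.475,-.195],loss='soft_l1',f_scale=.001)
    print(n,'top',t.mean(0).round(4),len(t),'cyl',r.x.round(4))
    a=w[(w[...,2]>.026)&(w[...,2]<.045)&(w[...,0]>.5)&(w[...,0]<.62)&(w[...,1]<-.17)&(w[...,1]>-.23)]
    print('leg',cv2.fitLine(a[:,:2].astype(np.float32),cv2.DIST_HUBER,0,.001,.001).ravel(),a.min(0),a.max(0)); k=a[a[:,2]>.036]; print(len(k),k.mean(0) if len(k) else 0)
R=lambda t:np.array([[np.cos(t),-np.sin(t)],[np.sin(t),np.cos(t)]])
```

```text
scene top [ 0.4668 -0.2007  0.0752] 34 cyl [ 0.4696 -0.2   ]
leg [ 0.99949706  0.03171126  0.53798896 -0.19964169] [ 0.50017626 -0.2099262   0.02651659] [ 0.57941726 -0.18607406  0.03947699]
8 [ 0.56840574 -0.19698699  0.03759949]
side top [ 0.4702 -0.2008  0.0744] 29 cyl [ 0.4717 -0.1983]
leg [ 0.99934864  0.03608727  0.53602046 -0.19945706] [ 0.50006198 -0.20857402  0.02606388] [ 0.58350255 -0.18779242  0.03715555]
1 [ 0.57055927 -0.2031041   0.03715555]
```

step_arm:
  series:
    - [0.6,0.98,-0.6,0,1]
    - [0.6,0.98,-0.6,0,1]
    - [0.6,0.98,-0.6,0,0]
    - [0.6,0.98,-0.6,0,0]
    - [0.6,0.98,-0.6,0,0]
    - [0.6,0.98,-0.6,0,0]
    - [0.6,0.98,-0.6,0,0]
    - [0.6,0.98,-0.6,0,0]
    - [0.6,0.98,-0.6,0,0]
    - [0.6,0.98,-0.6,0,0]
  squeeze: 15

```text
time: 1.15
tool_pos: [0.4014, 0.3506, 0.2435]
tool_rot: [-3.141, -0.0, 3.001]
contact_force: [-0.4, -0.2, -0.5]
opening: 0.0554
```

step_arm:
  series:
    - [0.6,0.12,-1,-0.3,0]
    - [0.6,0.12,-1,-0.3,0]
    - [0.6,0.12,-1,-0.3,0]
    - [0.6,0.12,-1,-0.3,0]
    - [0.6,0.12,-1,-0.3,0]
    - [0.6,0.12,-1,-0.3,0]
    - [0.6,0.12,-1,-0.3,0]
    - [0.6,0.12,-1,-0.3,0]
    - [0.6,0.12,-1,-0.3,0]
    - [0.6,0.12,-1,-0.3,0]
    - [0.6,0.12,-1,-0.3,0]

```text
time: 2.25
tool_pos: [0.4334, 0.0754, 0.1608]
tool_rot: [3.142, -0.0, 3.001]
contact_force: [-0.2, 0.8, -0.3]
opening: 0.0553
```

step_arm:
  series:
    - [0.6,0.12,-1,0,0]
    - [0.6,0.12,-1,0,0]
    - [0.6,0.12,-1,0,0]
    - [0.6,0.12,-1,0,0]
    - [0.6,0.12,-1,0,0]
    - [0.6,0.12,-1,0,0]
    - [0.6,0.12,-1,0,0]
    - [0.6,0.12,-1,0,0]
    - [0.6,0.12,-1,0,0]
    - [0.6,0.12,-1,0,0]
    - [0.6,0,0,0,0]
    - [0.6,0,0,0,0]

```text
time: 3.45
tool_pos: [0.4632, -0.1735, 0.1609]
tool_rot: [3.141, -0.001, 3.0]
contact_force: [0.2, 0.5, 0.2]
opening: 0.0549
```

step_arm:
  series:
    - [0.6,0.28,-1,0,0]
    - [0.6,0,-0.06,-0.8,0]
    - [0.6,0,0,-0.8,0]
    - [0.6,0,0,-0.8,0]
    - [0.6,0,0,-0.8,0]
    - [0.6,0,0,-0.9,0]
    - [0.2,0,0,0,0]
    - [0.1,0,0,0,0]
    - [0.1,0,0,0,0]
    - [0.1,0,0,0,0]
    - [0.1,0,0,0,0]

```text
time: 4.55
tool_pos: [0.471, -0.2002, 0.0597]
tool_rot: [-3.141, 0.002, 3.001]
contact_force: [0.8, 0.4, 3.0]
opening: 0.0217
```

step_arm:
  series:
    - [0.1,0.05,-0.48,0,0]
    - [0.1,0.09,-0.48,0,0]
    - [0.1,0.17,-0.49,0,0]
    - [0.1,0.23,-0.47,0,0]
    - [0.1,0.29,-0.43,0,0]
    - [0.1,0.35,-0.39,0,0]
    - [0.1,0.39,-0.34,0,0]
    - [0.1,0.43,-0.29,0,0]
    - [0.1,0,0,0,0]

```text
time: 5.45
tool_pos: [0.5223, -0.2851, 0.0592]
tool_rot: [3.141, 0.002, 3.0]
contact_force: [2.1, 5.5, 6.2]
opening: 0.0216
```

step_arm:
  series:
    - [0.1,0.32,-0.12,0,0]
    - [0.1,0.32,-0.12,0,0]
    - [0.1,0.4,-0.1,0,0]
    - [0.1,0.4,-0.08,0,0]
    - [0.1,0.3,-0.03,0,0]
    - [0.1,0,0,0,0]

```text
time: 6.05
tool_pos: [0.56, -0.294, 0.0569]
tool_rot: [3.137, -0.012, 3.001]
contact_force: [-12.7, 7.3, 5.2]
opening: 0.0218
```

step_arm:
  series:
    - [0.1,0.2,0,0,0]
    - [0.1,0,0,0,0]
    - [0.1,0,0,0,0]
    - [0.1,-0.2,0.1,0,0]
    - [0.4,0,0,0,0]
    - [0.6,0,0,0,0]
    - [0.6,0,0,0,0]
    - [0.6,0,0,0.9,0]
    - [0.6,0,0,0.9,0]
    - [0.6,0,0,0.9,0]
    - [0.6,0,0,0.9,0]

```text
time: 7.15
tool_pos: [0.5645, -0.2931, 0.1501]
tool_rot: [-3.141, 0.001, 3.001]
contact_force: [-0.1, -0.7, 0.8]
opening: 0.055
```

```bash
cat > cap.py <<'E'
import sys
from h import *
for n in ['scene','side','wrist']:
    c=shot(n,f'{n}_{sys.argv[1]}.png'); np.savez('/tmp/'+n,**c)
E
python3 cap.py 1
python3 - <<'E'
from h import *
for n in ['scene','side']:
    c=np.load(f'/tmp/{n}.npz'); w=cloud(c); im=c['pixels']; hsv=cv2.cvtColor(im,cv2.COLOR_BGR2HSV)
    m=((hsv[...,0]<6)|(hsv[...,0]>174))&(hsv[...,1]>150)&(abs(w[...,0]-.55)<.06)&(abs(w[...,1]+.29)<.06)
    q=w[m]; print(n,len(q),q.mean(0) if len(q) else 0); t=q[q[:,2]>.071]; print(len(t),t.mean(0))
E
```

```text
scene 80 [ 0.54839579 -0.29737839  0.06478508]
36 [ 0.55119443 -0.29578803  0.07498771]
side 89 [ 0.5531967  -0.2990182   0.06163922]
31 [ 0.55520837 -0.29544248  0.07455526]
```

View pics/side_1.png

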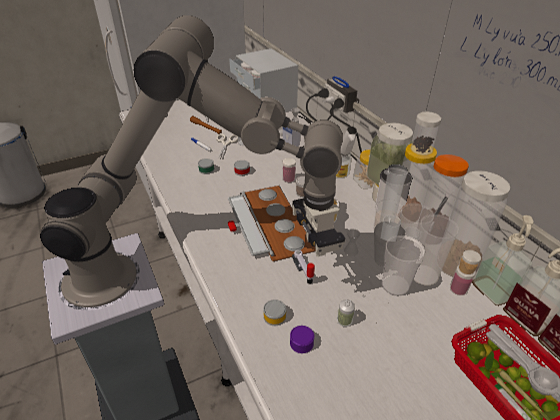

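View pics/wrist_1.png

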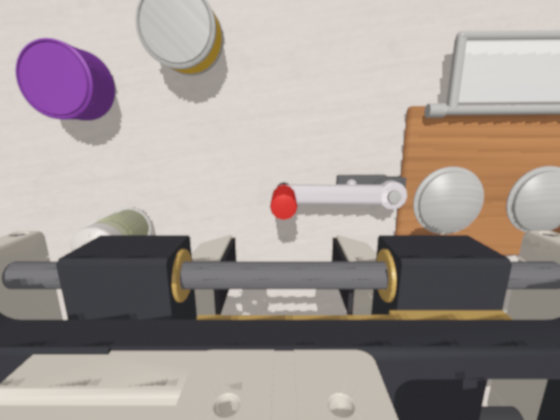

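```bash
cat > tin.py <<'E'
import sys
from h import *
# top-face centre via min enclosing circle of cloud pts at height h near x,y
x,y,h=map(float,sys.argv[1:4])
for n in (sys.argv[4:] or ['scene','side','wrist']):
    c=np.load(f'/tmp/{n}.npz'); w=cloud(c)
    m=(abs(w[...,2]-h)<.004)&(np.hypot(w[...,0]-x,w[...,1]-y)<.05)
    if m.sum()<30: print(n,'none',m.sum()); continue
    N,L,st,ce=cv2.connectedComponentsWithStats(m.astype(np.uint8)); i=1+np.argmax(st[1:,4]); q=w[L==i]
    v,u=np.nonzero(L==i); p=ray(c,u.mean(),v.mean(),h)
    cc=cv2.minEnclosingCircle(q[:,:2].astype(np.float32))
    print(n,st[i,4],'ray',p.round(4),'circ',np.round(cc[0],4),round(cc[1],4),'z',np.percentile(q[:,2],[5,50,95]).round(4))
E
python3 tin.py .407 -.361 .036; python3 tin.py .48 .405 .036; python3 tin.py .604 .33 .036
```

```text
scene 487 ray [ 0.4059 -0.3609  0.036 ] circ [ 0.4072 -0.3607] 0.0317 z [0.0336 0.0364 0.0389]
side 329 ray [ 0.4087 -0.3605  0.036 ] circ [ 0.4095 -0.3585] 0.0323 z [0.0327 0.0353 0.0383]
wrist 4653 ray [ 0.4126 -0.3576  0.036 ] circ [ 0.4085 -0.3578] 0.0313 z [0.0342 0.0356 0.0369]
scene 175 ray [0.4805 0.4054 0.036 ] circ [0.4821 0.4062] 0.033 z [0.0328 0.0357 0.0386]
side 97 ray [0.4831 0.4058 0.036 ] circ [0.4871 0.4082] 0.0358 z [0.0324 0.0352 0.0385]
wrist none 0
scene 161 ray [0.603  0.3307 0.036 ] circ [0.6037 0.3321] 0.0316 z [0.033  0.0353 0.0384]
side 103 ray [0.6065 0.3304 0.036 ] circ [0.6073 0.3286] 0.0335 z [0.0326 0.0353 0.0387]
wrist none 0
```

```bash
cat > dome.py <<'E'
from h import *
import sys
from scipy.optimize import least_squares
for n in sys.argv[1:]:
    c=np.load(f'/tmp/{n}.npz'); w=cloud(c)
    for k,(x,y) in enumerate([(.6245,.1325),(.6115,.042),(.599,-.049),(.5868,-.1395)]):
        m=(w[...,2]>.0125)&(w[...,2]<.03)&(np.hypot(w[...,0]-x,w[...,1]-y)<.036)
        f=w[m]
        if len(f)<80: continue
        f=f[f[:,2]>.014]
        r=least_squares(lambda p:p[2]-((f[:,0]-p[0])**2+(f[:,1]-p[1])**2)/.12-f[:,2],[x,y,.024],loss='soft_l1',f_scale=.001)
        cc=cv2.minEnclosingCircle(f[:,:2].astype(np.float32))
        e=np.zeros(m.shape,np.uint8); e[m]=1; v,u=np.nonzero(e); p=ray(c,u.mean(),v.mean(),.020)
        print(n,'dome',k+1,len(f),'fit',r.x.round(4),'circ',np.round(cc[0],4),round(cc[1],4))
E
python3 dome.py wrist scene side
```

```text
wrist dome 3 2282 fit [ 0.6007 -0.0426  0.0238] circ [ 0.6007 -0.0441] 0.0303
wrist dome 4 2989 fit [ 0.5884 -0.1342  0.0239] circ [ 0.5882 -0.1356] 0.0315
scene dome 1 198 fit [0.6241 0.1361 0.0239] circ [0.625  0.1331] 0.0331
scene dome 2 216 fit [0.6123 0.0446 0.0239] circ [0.6105 0.0422] 0.0334
scene dome 3 249 fit [ 0.5989 -0.0454  0.0242] circ [ 0.599  -0.0497] 0.0342
scene dome 4 276 fit [ 0.5867 -0.1364  0.0245] circ [ 0.5861 -0.1381] 0.0338
side dome 1 126 fit [0.6268 0.1374 0.024 ] circ [0.624  0.1362] 0.0324
side dome 2 154 fit [0.6132 0.0446 0.0237] circ [0.6109 0.0422] 0.0336
side dome 3 167 fit [ 0.6006 -0.0453  0.0237] circ [ 0.5992 -0.048 ] 0.0325
side dome 4 195 fit [ 0.5892 -0.1364  0.0237] circ [ 0.5866 -0.1362] 0.0342
```

```bash
python3 -c "
from h import *
print(sensors.observe()['qpos'].round(3))"
```

```text
[-0.599  0.622  1.325  0.     1.19  -2.03 ]
```

step_arm:
  series:
    - [1,-0.78,-0.33,0,-1]
    - [1,-0.78,-0.33,0,-1]
    - [1,-0.78,-0.33,0,-1]
    - [1,-0.78,-0.33,0,-1]
    - [1,-0.78,-0.33,0,-1]
    - [1,-0.78,-0.33,0,-1]
    - [1,-0.78,-0.33,0,-1]
    - [1,-0.78,-0.33,0,-1]
    - [1,0,0,0,-1]
    - [1,0,0,0,-1]
    - [1,0,0,0,-1]
    - [1,0,0,0,-1]

```text
time: 8.5
tool_pos: [0.4076, -0.3587, 0.1474]
tool_rot: [-3.141, -0.002, 2.037]
contact_force: [0.1, 1.0, -0.2]
opening: 0.0912
```

step_arm:
  series:
    - [1,0,0,-0.2,-1]
    - [1,0,0,-0.2,-1]
    - [1,0,0,-0.2,-1]
    - [1,0,0,-0.2,-1]
    - [1,0,0,-0.2,-1]
    - [1,0,0,-0.2,-1]
    - [1,0,0,-0.2,-1]
    - [1,0,0,-0.2,-0.6]
    - [1,0,0,0,0]
    - [1,0,0,0,0]

```text
time: 9.5
tool_pos: [0.4078, -0.3587, 0.108]
tool_rot: [-3.141, -0.001, 1.434]
contact_force: [-0.5, -0.2, -0.2]
opening: 0.0919
```

```bash
python3 cap.py 2;  python3 tin.py .407 -.361 .036 wrist;python3 dome.py wrist; python3 -c "
from h import *
print(sensors.observe())"
```

```text
wrist 4966 ray [ 0.4081 -0.3562  0.036 ] circ [ 0.4076 -0.3579] 0.0313 z [0.0343 0.0356 0.0367]
{'time': 9.65, 'qpos': array([-8.62616056e-01,  5.18853650e-01,  1.65170909e+00,  4.83553005e-05,
        9.70835202e-01, -7.25526392e-01]), 'qvel': array([ 0.00079639, -0.00200283, -0.00135687,  0.00170725,  0.00079668,
        0.0049336 ]), 'joint_efforts': array([-1.19729189e-03, -4.74239373e+01, -1.99441820e+01,  3.05806857e-02,
        8.32285546e-02, -1.16556563e-02]), 'tool_pos': array([ 0.40809662, -0.35906756,  0.10874778]), 'tool_rot': array([3.14142049e+00, 9.93345493e-05, 1.43367936e+00]), 'contact_force': array([ 0.36833084, -0.30544628,  0.43490207]), 'torque': array([-0.10376284,  0.08642218, -0.00704253]), 'opening': 0.09206623869643181}
```

View pics/wrist_2.png

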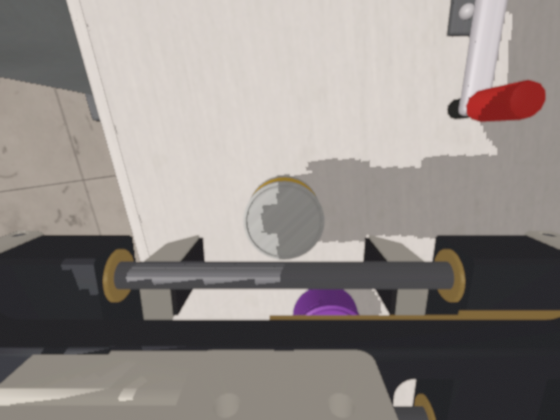

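step_arm:
  series:
    - [1,0,0.04,-0.8,0]
    - [1,0,0,-0.8,0]
    - [1,0,0,-0.8,0]
    - [1,0,0,-0.8,0]
    - [1,0,0,-0.15,0]
    - [0.6,0,0,0,0]
    - [0.5,0,0,0,0]
    - [0.5,0,0,0,0]
    - [0.5,0,0,0,0]
    - [0.5,0,0,0,0]
    - [0.5,0,0,0,0]
  squeeze: 25

```text
time: 10.75
tool_pos: [0.4084, -0.3584, 0.0258]
tool_rot: [3.14, 0.001, 1.433]
contact_force: [0.2, 0.7, 5.6]
opening: 0.0614
```

step_arm:
  series:
    - [0.5,0,0,1,0]
    - [0.5,0,0,1,0]
    - [0.5,0,0,1,0]
    - [0.5,0,0,1,0]
    - [0.5,0,0,0,0]

```text
time: 11.25
tool_pos: [0.4092, -0.3593, 0.1279]
tool_rot: [3.137, 0.004, 1.433]
contact_force: [-0.3, 0.1, -1.7]
opening: 0.0615
```

step_arm:
  series:
    - [0.5,0.36,0.44,0,0]
    - [0.5,0.72,0.89,0,0]
    - [0.5,0.72,0.89,0,0]
    - [0.5,0.72,0.89,0,0]
    - [0.5,0.72,0.89,0,0]
    - [0.5,0.72,0.89,0,0]
    - [0.5,0.72,0.89,0,0]
    - [0.5,0.72,0.89,0,0]
    - [0.5,0.72,0.89,0,0]
    - [0.5,0.72,0.89,0,0]
    - [0.5,0.36,0.44,0,0]
    - [0.5,0,0,0,0]

```text
time: 12.45
tool_pos: [0.5882, -0.1336, 0.1234]
tool_rot: [-3.139, -0.001, 1.436]
contact_force: [0.3, 0.1, -0.6]
opening: 0.0615
```

```bash
python3 cap.py 3;  python3 dome.py wrist
```

```text
wrist dome 2 365 fit [0.6124 0.0464 0.0227] circ [0.6094 0.0246] 0.0186
wrist dome 3 4734 fit [ 0.6004 -0.043   0.0239] circ [ 0.5999 -0.043 ] 0.0305
wrist dome 4 1242 fit [ 0.5881 -0.1347  0.0241] circ [ 0.5887 -0.1319] 0.0299
```

View pics/wrist_3.png

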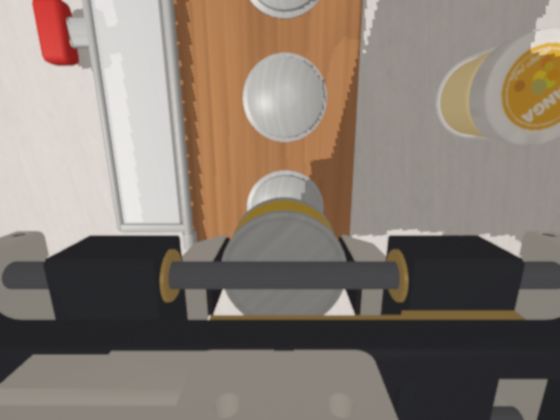

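View pics/side_3.png

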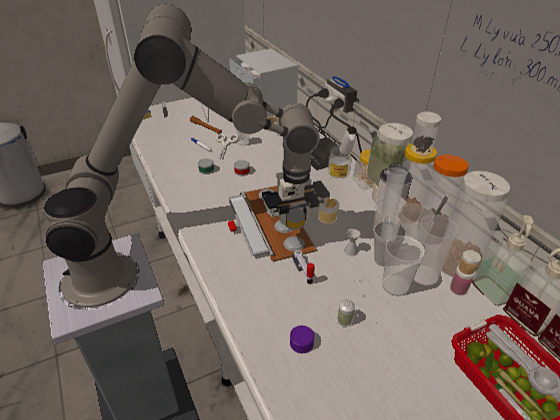

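```bash
python3 tin.py .588 -.134 .1336 wrist side scene
```

```text
wrist 5340 ray [ 0.5894 -0.1186  0.1336] circ [ 0.5886 -0.1248] 0.0478 z [0.1317 0.1337 0.135 ]
side 212 ray [ 0.5909 -0.1407  0.1336] circ [ 0.5915 -0.1465] 0.0425 z [0.1304 0.1333 0.1362]
scene 171 ray [ 0.586  -0.1505  0.1336] circ [ 0.585  -0.1427] 0.048 z [0.1307 0.1333 0.1362]
```

step_arm:
  series:
    - [0.5,0,-0.08,-0.6,0]
    - [0.5,0,0,-0.8,0]
    - [0.5,0,0,-0.6,0]
    - [0.5,0,0,-0.4,0]
    - [0.5,0,0,-0.2,0]
    - [0.5,0,0,-0.1,0]
    - [0.5,0,0,0,0]
    - [0.5,0,0,0,0]

```text
time: 13.4
tool_pos: [0.5884, -0.138, 0.0582]
tool_rot: [3.14, 0.0, 1.433]
contact_force: [-0.2, 0.7, -1.7]
opening: 0.0617
```

step_arm:
  series:
    - [0.5,0,0.1,-0.1,0]
    - [0.5,0,0,-0.1,0]
    - [0.5,0,0,0,0]
    - [0.5,0,0,0,0]

```text
time: 13.8
tool_pos: [0.588, -0.1352, 0.0524]
tool_rot: [-3.142, 0.0, 1.433]
contact_force: [-0.2, -0.2, -1.2]
opening: 0.0616
```

step_arm:
  series:
    - [0.5,0,0,-0.05,0]
    - [0.5,0,0,-0.05,0]
    - [0.5,0,0,0,0]

```text
time: 14.1
tool_pos: [0.588, -0.1353, 0.0498]
tool_rot: [-3.142, -0.0, 1.433]
contact_force: [-0.1, 0.1, -1.3]
opening: 0.0612
```

step_arm:
  series:
    - [0.5,0,0,-0.04,0]
    - [0.5,0,0,0,0]

```text
time: 14.3
tool_pos: [0.5881, -0.1353, 0.0498]
tool_rot: [3.141, 0.0, 1.433]
contact_force: [-2.6, 0.8, 4.0]
opening: 0.0615
```

step_arm:
  series:
    - [0.7,0,0,0,0]
    - [0.75,0,0,0,0]
    - [0.78,0,0,0,0]
    - [0.8,0,0,0,0]
    - [0.8,0,0,0.4,0]
    - [0.8,0,0,0.8,0]
    - [0.8,0,0,0.9,0]
    - [0.8,0,0,0.9,0]
    - [0.8,0,0,0,0]

```text
time: 15.2
tool_pos: [0.59, -0.1359, 0.128]
tool_rot: [3.135, 0.002, 1.433]
contact_force: [-0.6, 0.2, -0.5]
opening: 0.0735
```

```bash
python3 cap.py 4;  python3 tin.py .588 -.1355 .060; python3 dome.py wrist
```

```text
scene 282 ray [ 0.5852 -0.1396  0.06  ] circ [ 0.5862 -0.1377] 0.0315 z [0.0572 0.0599 0.0626]
side 195 ray [ 0.5882 -0.1387  0.06  ] circ [ 0.5874 -0.1368] 0.0322 z [0.0568 0.0595 0.062 ]
wrist 5247 ray [ 0.5881 -0.1327  0.06  ] circ [ 0.5878 -0.1348] 0.0312 z [0.0583 0.0596 0.0607]
wrist dome 2 430 fit [0.6121 0.0468 0.0229] circ [0.6099 0.0242] 0.0202
wrist dome 3 4698 fit [ 0.6004 -0.043   0.024 ] circ [ 0.6004 -0.0431] 0.0301
wrist dome 4 177 fit [ 0.5864 -0.1468  0.0411] circ [ 0.59   -0.1214] 0.0277
```

View pics/wrist_4.png

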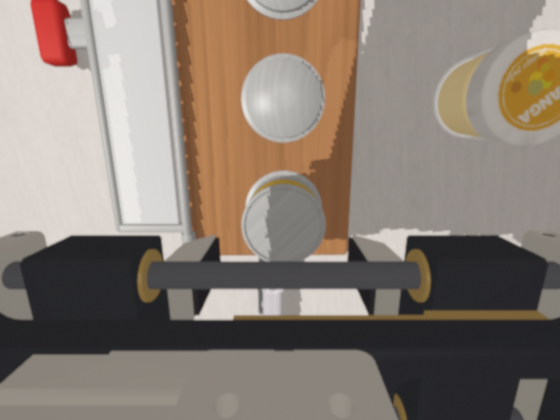

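```bash
python3 tin.py .48 .405 .036 scene side; python3 tin.py .604 .33 .036 scene side
```

```text
scene 176 ray [0.4802 0.4063 0.036 ] circ [0.4807 0.4078] 0.0325 z [0.0329 0.0354 0.0388]
side 108 ray [0.4818 0.4048 0.036 ] circ [0.482  0.4077] 0.0333 z [0.0323 0.0346 0.0387]
scene 161 ray [0.6032 0.3303 0.036 ] circ [0.6043 0.3313] 0.0317 z [0.0326 0.0356 0.0381]
side 98 ray [0.6064 0.3316 0.036 ] circ [0.6084 0.3317] 0.0339 z [0.0325 0.035  0.0389]
```

step_arm:
  series:
    - [0.9,0,0.5,0.8,0]
    - [1,0,1,0,0]
    - [1,0,1,0,0]
    - [1,0,1,0,0]
    - [1,0,1,0,0]
    - [1,0,1,0,0]
    - [1,0,1,0,0]
    - [1,0,1,0,0]
    - [1,0,1,0,0]
    - [1,0,1,0,0]
    - [1,0,1,0,0]
    - [1,0,1,0,0]

```text
time: 16.55
tool_pos: [0.5872, 0.1531, 0.1424]
tool_rot: [-3.139, 0.001, 1.433]
contact_force: [0.9, -0.2, -0.4]
opening: 0.0917
```

step_arm:
  series:
    - [1,0,1,0,0]
    - [1,0,1,0,0]
    - [1,0,1,0,0]
    - [1,0,1,0,0]
    - [1,0,0.6,0,0]
    - [1,0,0,0,0]
    - [1,0,0,0,0]

```text
time: 17.25
tool_pos: [0.5878, 0.2666, 0.1432]
tool_rot: [-3.141, 0.001, 1.433]
contact_force: [-0.2, -0.6, 0.5]
opening: 0.0917
```

```bash
python3 cap.py 5;  python3 tin.py .604 .33 .036 wrist;  python3 dome.py wrist
```

```text
wrist 4671 ray [0.6062 0.3373 0.036 ] circ [0.6062 0.3362] 0.0312 z [0.0342 0.0356 0.0368]
wrist dome 1 979 fit [0.6246 0.1383 0.0243] circ [0.6253 0.1451] 0.0296
```

View pics/wrist_5.png

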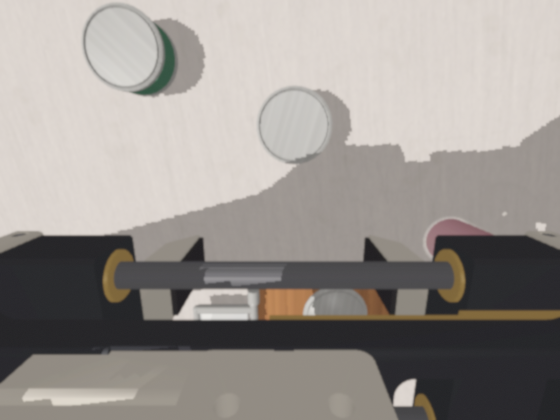

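View pics/scene_5.png

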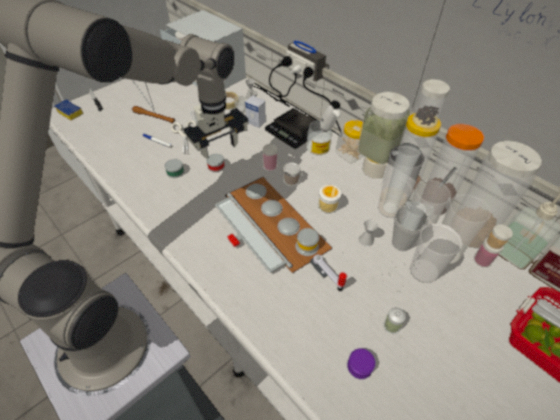

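step_arm:
  series:
    - [1,0.24,0.9,-0.4,0]
    - [1,0.24,0.9,-0.4,0]
    - [1,0.24,0.9,-0.4,0]
    - [1,0,0,-0.2,0]
    - [1,0,0,0,0]
    - [1,0,0,0,0]

```text
time: 18.0
tool_pos: [0.6062, 0.3334, 0.1092]
tool_rot: [3.142, 0.0, 1.432]
contact_force: [0.1, -0.7, 0.4]
opening: 0.0919
```

```bash
python3 cap.py 6;  python3 tin.py .604 .33 .036
```

```text
scene 161 ray [0.6027 0.3311 0.036 ] circ [0.6051 0.3328] 0.0326 z [0.0329 0.0353 0.0383]
side 100 ray [0.6068 0.33   0.036 ] circ [0.6067 0.3297] 0.0332 z [0.0327 0.0353 0.0386]
wrist 4943 ray [0.6064 0.3379 0.036 ] circ [0.6061 0.3362] 0.0313 z [0.0343 0.0356 0.0367]
```

View pics/wrist_6.png

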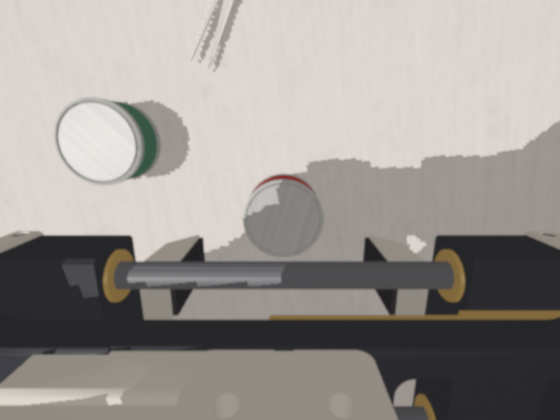

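step_arm:
  series:
    - [1,0,0.06,-0.8,0]
    - [1,0,0,-0.8,0]
    - [1,0,0,-0.8,0]
    - [1,0,0,-0.8,0]
    - [1,0,0,-0.15,0]
    - [0.6,0,0,0,0]
    - [0.5,0,0,0,0]
    - [0.5,0,0,0,0]
    - [0.5,0,0,0,0]
    - [0.5,0,0,0,0]
    - [0.5,0,0,0,0]

```text
time: 19.25
tool_pos: [0.6065, 0.3364, 0.0263]
tool_rot: [3.14, -0.001, 1.433]
contact_force: [-0.6, 0.1, 5.5]
opening: 0.0614
```

step_arm:
  series:
    - [0.5,0,0,1,0]
    - [0.5,0,0,1,0]
    - [0.5,0,0,1,0]
    - [0.5,0,0,1,0]
    - [0.5,0,0,0,0]

```text
time: 19.75
tool_pos: [0.6078, 0.337, 0.1293]
tool_rot: [3.135, -0.004, 1.433]
contact_force: [0.5, 0.2, -0.5]
opening: 0.0616
```

step_arm:
  series:
    - [0.5,0.02,-0.5,0,0]
    - [0.5,0.02,-1,0,0]
    - [0.5,0.02,-1,0,0]
    - [0.5,0.02,-1,0,0]
    - [0.5,0.02,-1,0,0]
    - [0.5,0.02,-1,0,0]
    - [0.5,0.02,-1,0,0]
    - [0.5,0.02,-1,0,0]
    - [0.5,0.02,-1,0,0]
    - [0.5,0.02,-1,0,0]
    - [0.5,0.02,-1,0,0]
    - [0.5,0,-1,0,0]

```text
time: 20.95
tool_pos: [0.61, 0.0469, 0.123]
tool_rot: [-3.138, 0.001, 1.432]
contact_force: [0.4, -0.0, -0.0]
opening: 0.0612
```

step_arm:
  series:
    - [0.5,0,-0.1,-0.6,0]
    - [0.5,0,0,-0.8,0]
    - [0.5,0,0,-0.8,0]
    - [0.5,0,0,-0.4,0]
    - [0.5,0,0,-0.1,0]
    - [0.5,0,0,0,0]
    - [0.5,0,0,0,0]

```text
time: 21.65
tool_pos: [0.612, 0.0462, 0.0584]
tool_rot: [3.14, -0.0, 1.433]
contact_force: [0.7, 0.2, -1.3]
opening: 0.0616
```

step_arm:
  series:
    - [0.5,0.02,0.02,-0.1,0]
    - [0.5,0,0,-0.1,0]
    - [0.5,0,0,-0.05,0]
    - [0.5,0,0,-0.05,0]
    - [0.5,0,0,0,0]
    - [0.5,0,0,0,0]

```text
time: 22.25
tool_pos: [0.6121, 0.0467, 0.0503]
tool_rot: [3.141, 0.0, 1.433]
contact_force: [-0.3, 0.0, -0.9]
opening: 0.0616
```

step_arm:
  series:
    - [0.5,0,0,-0.04,0]
    - [0.5,0,0,0,0]

```text
time: 22.45
tool_pos: [0.6121, 0.0467, 0.0502]
tool_rot: [3.141, 0.0, 1.433]
contact_force: [-2.6, 0.1, 6.4]
opening: 0.0613
```

step_arm:
  series:
    - [0.7,0,0,0,0]
    - [0.75,0,0,0,0]
    - [0.78,0,0,0,0]
    - [0.8,0,0,0,0]
    - [0.8,0,0,0.4,0]
    - [0.8,0,0,0.8,0]
    - [0.8,0,0,0.9,0]
    - [0.8,0,0,0.9,0]
    - [0.8,0,0,0,0]

```text
time: 23.35
tool_pos: [0.6141, 0.0467, 0.1283]
tool_rot: [3.134, -0.001, 1.433]
contact_force: [0.9, -0.4, -0.5]
opening: 0.0737
```

```bash
python3 cap.py 7;  python3 tin.py .6125 .047 .060; python3 tin.py .588 -.1355 .06 scene side; python3 dome.py wrist; python3 tin.py .481 .406 .036 scene side
```

```text
scene 226 ray [0.6092 0.0422 0.06  ] circ [0.6103 0.0424] 0.0315 z [0.057  0.0597 0.0624]
side 154 ray [0.6115 0.0422 0.06  ] circ [0.6145 0.0455] 0.0342 z [0.0568 0.0595 0.0626]
wrist 5200 ray [0.6121 0.0488 0.06  ] circ [0.6119 0.0466] 0.0313 z [0.0583 0.0596 0.0607]
scene 292 ray [ 0.585  -0.1384  0.06  ] circ [ 0.5864 -0.1374] 0.0323 z [0.0569 0.06   0.0624]
side 202 ray [ 0.5874 -0.1386  0.06  ] circ [ 0.5886 -0.1366] 0.0337 z [0.0566 0.0594 0.0629]
wrist dome 1 4669 fit [0.6248 0.1393 0.0239] circ [0.625  0.1383] 0.0309
wrist dome 2 230 fit [0.5984 0.0202 0.0477] circ [0.6136 0.0585] 0.0286
wrist dome 3 1566 fit [ 0.6003 -0.0427  0.0241] circ [ 0.6003 -0.043 ] 0.0302
scene 177 ray [0.48   0.4058 0.036 ] circ [0.4798 0.4078] 0.0348 z [0.0326 0.0352 0.0385]
side 97 ray [0.4828 0.4061 0.036 ] circ [0.4841 0.4084] 0.0335 z [0.0326 0.0353 0.0385]
```

View pics/scene_7.png

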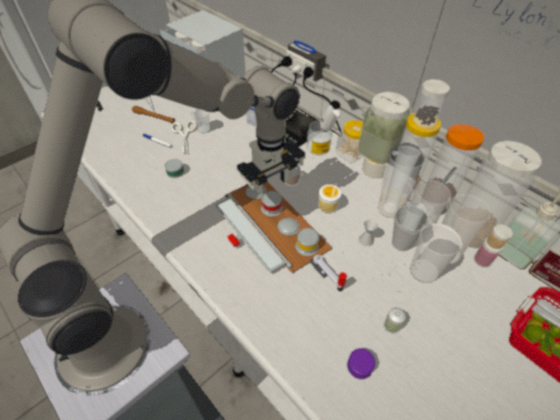

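step_arm:
  series:
    - [0.9,-0.1,0.3,0.7,0]
    - [1,-0.35,0.95,0,0]
    - [1,-0.35,0.95,0,0]
    - [1,-0.35,0.95,0,0]
    - [1,-0.35,0.95,0,0]
    - [1,-0.35,0.95,0,0]
    - [1,-0.35,0.95,0,0]
    - [1,-0.35,0.95,0,0]
    - [1,-0.35,0.95,0,0]
    - [1,-0.35,0.95,0,0]
    - [1,-0.35,0.95,0,0]
    - [1,-0.35,0.95,0,0]

```text
time: 24.7
tool_pos: [0.5122, 0.3161, 0.1402]
tool_rot: [-3.139, 0.002, 1.433]
contact_force: [0.7, -0.6, -0.3]
opening: 0.0916
```

step_arm:
  series:
    - [1,-0.35,0.95,0,0]
    - [1,-0.35,0.95,-0.3,0]
    - [1,-0.35,0.95,-0.6,0]
    - [1,-0.35,0.9,-0.6,0]
    - [1,0,0,-0.1,0]
    - [1,0,0,0,0]
    - [1,0,0,0,0]

```text
time: 25.4
tool_pos: [0.4787, 0.4084, 0.1016]
tool_rot: [-3.141, 0.001, 1.432]
contact_force: [0.5, -0.6, 0.9]
opening: 0.0916
```

```bash
python3 cap.py 8;  python3 tin.py .481 .408 .036
```

```text
scene 169 ray [0.4808 0.4053 0.036 ] circ [0.4827 0.4064] 0.0333 z [0.0326 0.0355 0.0387]
side 93 ray [0.4828 0.4077 0.036 ] circ [0.4834 0.4087] 0.0325 z [0.0327 0.0357 0.039 ]
wrist 5285 ray [0.483  0.4133 0.036 ] circ [0.4829 0.4116] 0.0313 z [0.0343 0.0356 0.0367]
```

View pics/wrist_8.png

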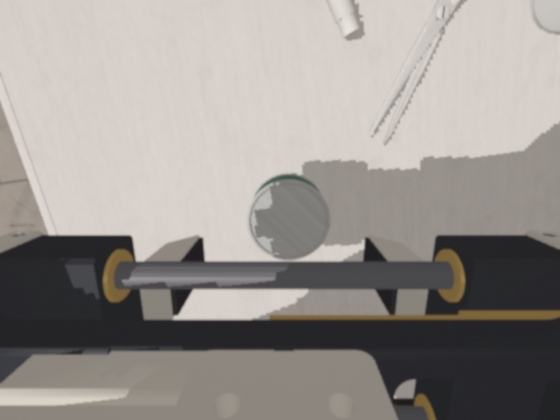

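step_arm:
  series:
    - [1,0.16,0.06,-0.7,0]
    - [1,0,0,-0.8,0]
    - [1,0,0,-0.8,0]
    - [1,0,0,-0.7,0]
    - [1,0,0,0,0]
    - [0.6,0,0,0,0]
    - [0.5,0,0,0,0]
    - [0.5,0,0,0,0]
    - [0.5,0,0,0,0]
    - [0.5,0,0,0,0]
    - [0.5,0,0,0,0]

```text
time: 26.65
tool_pos: [0.4826, 0.4109, 0.0275]
tool_rot: [3.14, -0.001, 1.433]
contact_force: [0.1, -0.8, 4.3]
opening: 0.0614
```

step_arm:
  series:
    - [0.5,0,0,1,0]
    - [0.5,0,0,1,0]
    - [0.5,0,0,1,0]
    - [0.5,0,0,1,0]
    - [0.5,0,0,0,0]

```text
time: 27.15
tool_pos: [0.4838, 0.4118, 0.1303]
tool_rot: [3.137, -0.004, 1.433]
contact_force: [1.0, 0.1, -1.1]
opening: 0.0617
```

step_arm:
  series:
    - [0.5,0.26,-0.5,0,0]
    - [0.5,0.51,-0.99,0,0]
    - [0.5,0.51,-0.99,0,0]
    - [0.5,0.51,-0.99,0,0]
    - [0.5,0.51,-0.99,0,0]
    - [0.5,0.51,-0.99,0,0]
    - [0.5,0.51,-0.99,0,0]
    - [0.5,0.51,-0.99,0,0]
    - [0.5,0.51,-0.99,0,0]
    - [0.5,0.51,-0.99,0,0]
    - [0.5,0.51,-0.99,0,0]
    - [0.5,0.26,-0.5,0,0]

```text
time: 28.35
tool_pos: [0.6227, 0.135, 0.1245]
tool_rot: [-3.139, 0.001, 1.43]
contact_force: [0.3, 0.2, -0.5]
opening: 0.0615
```

step_arm:
  series:
    - [0.5,0,0,-0.6,0]
    - [0.5,0,0,-0.8,0]
    - [0.5,0,0,-0.8,0]
    - [0.5,0,0,-0.3,0]
    - [0.5,0,0,0,0]
    - [0.5,0,0,0,0]
    - [0.5,0,0,0,0]

```text
time: 29.05
tool_pos: [0.6234, 0.1383, 0.0653]
tool_rot: [3.14, -0.0, 1.433]
contact_force: [-0.3, -0.2, -2.1]
opening: 0.0617
```

step_arm:
  series:
    - [0.5,0.05,0,-0.2,0]
    - [0.5,0,0,-0.15,0]
    - [0.5,0,0,-0.1,0]
    - [0.5,0,0,-0.05,0]
    - [0.5,0,0,-0.05,0]
    - [0.5,0,0,0,0]
    - [0.5,0,0,0,0]

```text
time: 29.75
tool_pos: [0.6239, 0.1382, 0.0515]
tool_rot: [3.141, 0.0, 1.433]
contact_force: [-3.7, -0.5, 4.7]
opening: 0.0611
```

step_arm:
  series:
    - [0.7,0,0,0,0]
    - [0.75,0,0,0,0]
    - [0.78,0,0,0,0]
    - [0.8,0,0,0,0]
    - [0.8,0,0,0.4,0]
    - [0.8,0,0,0.8,0]
    - [0.8,0,0,0.9,0]
    - [0.8,0,0,0.9,0]
    - [0.8,0,0,0,0]

```text
time: 30.65
tool_pos: [0.6261, 0.1385, 0.1298]
tool_rot: [3.134, -0.002, 1.433]
contact_force: [-0.3, 0.4, 0.4]
opening: 0.0735
```

```bash
python3 cap.py 9;  python3 tin.py .625 .138 .060;python3 tin.py .6125 .047 .060 scene side; python3 tin.py .588 -.1355 .06 scene side; python3 dome.py wrist
```

```text
scene 208 ray [0.6206 0.1345 0.06  ] circ [0.6226 0.1357] 0.0324 z [0.0569 0.0597 0.0626]
side 137 ray [0.6243 0.1335 0.06  ] circ [0.6265 0.1354] 0.033 z [0.0564 0.0593 0.0624]
wrist 5205 ray [0.624  0.1409 0.06  ] circ [0.6238 0.1389] 0.0313 z [0.0584 0.0596 0.0607]
scene 235 ray [0.6084 0.0419 0.06  ] circ [0.6092 0.0439] 0.0317 z [0.0574 0.0599 0.0626]
side 150 ray [0.6118 0.042  0.06  ] circ [0.612  0.0442] 0.033 z [0.0565 0.0595 0.063 ]
scene 299 ray [ 0.5851 -0.1386  0.06  ] circ [ 0.5861 -0.1378] 0.0315 z [0.0572 0.0599 0.0629]
side 195 ray [ 0.5881 -0.1387  0.06  ] circ [ 0.5906 -0.1386] 0.033 z [0.057  0.059  0.0622]
wrist dome 1 65 fit [0.6119 0.1109 0.0478] circ [0.6255 0.151 ] 0.0285
wrist dome 2 104 fit [0.6132 0.0646 0.0323] circ [0.6124 0.0517] 0.0304
```

View pics/scene_9.png

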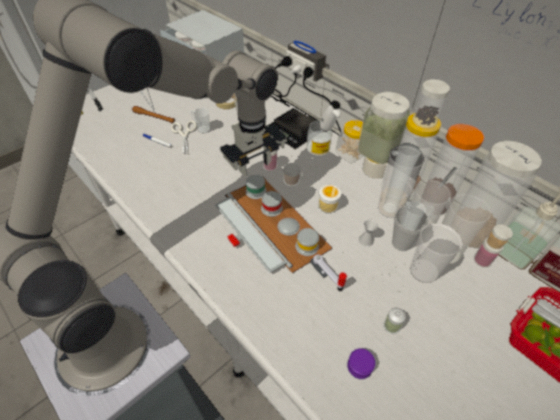

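View pics/wrist_9.png

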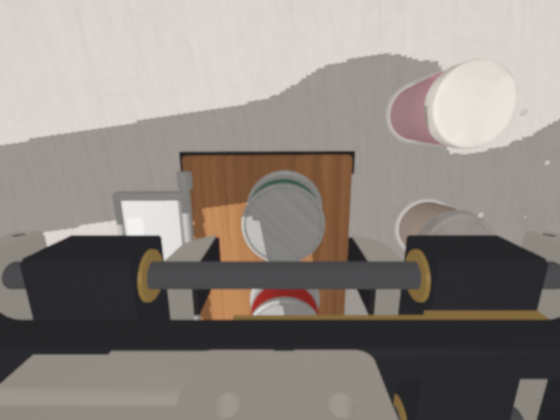

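step_arm:
  series:
    - [0.8,0,0,1,1]
    - [0.8,0,0,1,1]
    - [0.8,-0.75,-0.47,0.5,1]
    - [0.8,-0.75,-0.47,0,1]
    - [0.8,-0.75,-0.47,0,1]
    - [0.8,-0.75,-0.47,0,1]
    - [0.8,-0.75,-0.47,0,1]
    - [0.8,-0.75,-0.47,0,1]
    - [0.8,-0.75,-0.47,0,1]
    - [0.8,-0.75,-0.47,0,1]
    - [0.8,-0.75,-0.47,0,1]
    - [0.8,-0.75,-0.47,0,1]

```text
time: 32.0
tool_pos: [0.435, 0.0204, 0.1869]
tool_rot: [-3.14, -0.002, 2.396]
contact_force: [-0.9, 0.5, 0.1]
opening: 0.0734
```

step_arm:
  series:
    - [0.8,0,0,0,1]
    - [0.8,0,0,0,1]
    - [0.8,0,0,0,1]
    - [0.8,0,0,0,1]
    - [0.8,0,0,0,1]
    - [0.8,0,0,0,1]
    - [0.8,0,0,0,1]
    - [0.8,0,0,0,0.6]
    - [0.8,0,0,0,0]
    - [0.8,0,0,0,0]

```text
time: 33.0
tool_pos: [0.4361, 0.0207, 0.1873]
tool_rot: [3.141, -0.002, 2.999]
contact_force: [-0.7, -0.1, 0.1]
opening: 0.0732
```

```bash
python3 cap.py 10;  python3 tin.py .625 .138 .060;python3 tin.py .6125 .047 .060 ; python3 tin.py .588 -.1355 .06
python3 - <<'E'
from h import *
for n in ['scene','side','wrist']:
    c=np.load(f'/tmp/{n}.npz'); w=cloud(c); im=c['pixels']; hsv=cv2.cvtColor(im,cv2.COLOR_BGR2HSV)
    m=((hsv[...,0]<6)|(hsv[...,0]>174))&(hsv[...,1]>150)&(abs(w[...,0]-.437)<.04)&(abs(w[...,1]-.02)<.05)
    q=w[m]; 
    if len(q)>10: print(n,len(q),q.mean(0).round(4),np.percentile(q[:,2],[5,95]).round(4),cv2.minAreaRect(q[:,:2].astype(np.float32)))
E
```

```text
scene 207 ray [0.6206 0.1344 0.06  ] circ [0.622  0.1361] 0.033 z [0.0567 0.0594 0.0625]
side 135 ray [0.6237 0.1348 0.06  ] circ [0.6238 0.1362] 0.0321 z [0.0565 0.0591 0.0623]
wrist none 0
scene 232 ray [0.6089 0.0422 0.06  ] circ [0.6086 0.0431] 0.0326 z [0.0568 0.0596 0.0623]
side 156 ray [0.6119 0.0426 0.06  ] circ [0.6141 0.0438] 0.0332 z [0.0566 0.0594 0.0625]
wrist none 0
scene 292 ray [ 0.5855 -0.1384  0.06  ] circ [ 0.5866 -0.1369] 0.0327 z [0.0573 0.0598 0.0628]
side 199 ray [ 0.5873 -0.1386  0.06  ] circ [ 0.5884 -0.1364] 0.0319 z [0.0565 0.0593 0.0618]
wrist none 0
scene 73 [0.4342 0.0195 0.0272] [0.0241 0.03  ] ((0.43485239148139954, 0.02094942145049572), (0.041167259216308594, 0.019063103944063187), 77.5610580444336)
side 63 [0.4377 0.0197 0.0309] [0.0202 0.0311] ((0.4329257011413574, 0.022964047268033028), (0.049511026591062546, 0.03164636343717575), 81.45555114746094)
wrist 713 [0.4365 0.0255 0.027 ] [0.0243 0.0286] ((0.43693432211875916, 0.025514738634228706), (0.04017455503344536, 0.019284578040242195), 81.81160736083984)
```

View pics/wrist_10.png

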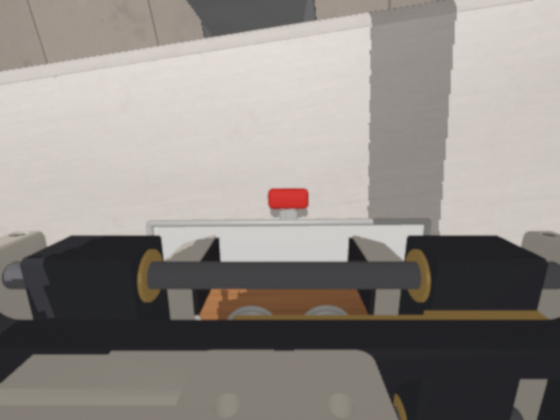

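step_arm:
  series:
    - [0.8,0,0.06,-0.6,0]
    - [0.8,0,0,-0.9,0]
    - [0.8,0,0,-0.9,0]
    - [0.8,0,0,-0.9,0]
    - [0.8,0,0,-0.9,0]
    - [0.8,0,0,-0.9,0]
    - [0.8,0,0,-0.9,0]
    - [0.8,0,0,-0.4,0]
    - [0.8,0,0,0,0]
    - [0.8,0,0,0,0]

```text
time: 34.15
tool_pos: [0.4369, 0.0222, 0.0285]
tool_rot: [3.141, 0.001, 3.001]
contact_force: [0.7, -0.6, 0.4]
opening: 0.0733
```

step_arm:
  series:
    - [0.55,0,0,0,0]
    - [0.4,0,0,0,0]
    - [0.4,0,0,0,0]
    - [0.4,0,0,0,0]
    - [0.4,0,0,0,0]
  squeeze: 12

```text
time: 34.65
tool_pos: [0.4371, 0.0246, 0.0284]
tool_rot: [3.138, 0.001, 2.998]
contact_force: [3.9, 23.7, 1.1]
opening: 0.0444
```

step_arm:
  series:
    - [0.4,0,0.08,0,0]
    - [0.4,0,0.04,0,0]
    - [0.4,0,0,0,0]

```text
time: 34.95
tool_pos: [0.4371, 0.0252, 0.0283]
tool_rot: [3.141, 0.001, 3.001]
contact_force: [2.5, 2.5, 2.7]
opening: 0.0441
```

step_arm:
  series:
    - [0.4,0.03,0,0.48,0]
    - [0.4,0.1,-0.01,0.47,0]
    - [0.4,0.16,-0.02,0.45,0]
    - [0.4,0.22,-0.03,0.42,0]
    - [0.4,0,0,0,0]

```text
time: 35.45
tool_pos: [0.4492, 0.0237, 0.0742]
tool_rot: [3.141, -0.0, 3.001]
contact_force: [-1.8, 2.2, 1.1]
opening: 0.0441
```

step_arm:
  series:
    - [0.4,0.28,-0.04,0.38,0]
    - [0.4,0.33,-0.04,0.34,0]
    - [0.4,0.37,-0.05,0.3,0]
    - [0.4,0.41,-0.06,0.24,0]
    - [0.4,0,0,0,0]

```text
time: 35.95
tool_pos: [0.4844, 0.0189, 0.1052]
tool_rot: [3.141, 0.0, 3.001]
contact_force: [-3.1, 2.9, 5.8]
opening: 0.0441
```

step_arm:
  series:
    - [0.4,0.44,-0.06,0.18,0]
    - [0.4,0.46,-0.06,0.12,0]
    - [0.4,0.47,-0.06,0.05,0]
    - [0.4,0,0,0,0]

```text
time: 36.35
tool_pos: [0.5191, 0.0142, 0.1136]
tool_rot: [3.141, 0.001, 3.001]
contact_force: [0.1, 1.2, 5.4]
opening: 0.0438
```

step_arm:
  series:
    - [0.4,0.24,-0.03,0,0]
    - [0.4,0.24,-0.03,-0.01,0]
    - [0.4,0.1,-0.01,0,0]
    - [0.4,0,0,0,0]

```text
time: 36.75
tool_pos: [0.5324, 0.0125, 0.1131]
tool_rot: [-3.141, -0.001, 3.001]
contact_force: [0.0, -1.4, 1.4]
opening: 0.0439
```

step_arm:
  series:
    - [0.4,0.12,-0.02,-0.01,0]
    - [0.4,0,0,0,0]
    - [0.4,0,0,0,0]

```text
time: 37.05
tool_pos: [0.5354, 0.0121, 0.1128]
tool_rot: [-3.141, -0.001, 3.001]
contact_force: [-1.2, -2.0, -2.1]
opening: 0.044
```

step_arm:
  series:
    - [0.4,0.12,-0.02,0,0]
    - [0.4,0,0,0,0]
    - [0.4,0,0,0,0]

```text
time: 37.35
tool_pos: [0.5361, 0.012, 0.1127]
tool_rot: [-3.141, -0.006, 3.001]
contact_force: [-9.2, -1.5, 5.1]
opening: 0.0436
```

```bash
python3 cap.py 11
```

```text
(no output)
```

View pics/side_11.png

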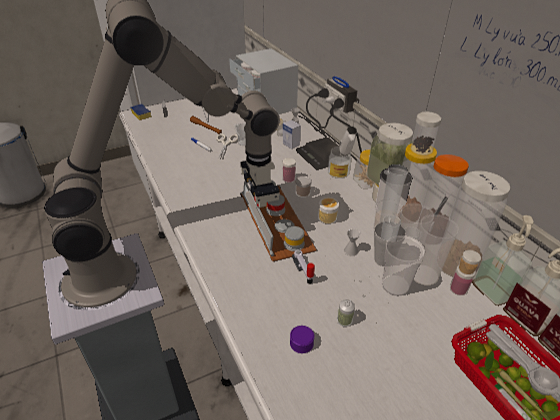

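step_arm:
  series:
    - [0.4,-0.06,0,0,0]
    - [0.5,0,0,0,0]
    - [0.55,0,0,0,0]
    - [0.65,0,0,0,0]
    - [0.7,0,0,0,0]
    - [0.7,0,0,0.4,0]
    - [0.7,0,0,0.8,0]
    - [0.7,0,0,1,0]
    - [0.7,0,0,1,0]
    - [0.7,0,0,1,0]

```text
time: 38.5
tool_pos: [0.5373, 0.0117, 0.2201]
tool_rot: [3.141, 0.001, 3.001]
contact_force: [0.5, -0.3, -0.6]
opening: 0.0643
```

step_arm:
  series:
    - [0.7,-0.6,1,0.3,0]
    - [0.7,-0.6,1,0,0]
    - [0.7,-0.6,1,0,0]
    - [0.7,-0.6,1,0,0]
    - [0.7,-0.6,1,0,0]
    - [0.7,-0.6,1,0,0]
    - [0.7,-0.6,1,0,0]
    - [0.7,-0.2,1,0,0]
    - [0.7,0,1,0,0]
    - [0.7,0,1,0,0]
    - [0.7,0,1,0,0]
    - [0.7,0,0,0,0]

```text
time: 39.7
tool_pos: [0.4272, 0.2891, 0.2265]
tool_rot: [3.14, 0.001, 3.003]
contact_force: [0.6, -1.1, -0.2]
opening: 0.0642
```

```bash
python3 cap.py 12; python3 tin.py .625 .138 .060;python3 tin.py .6125 .047 .060 ; python3 tin.py .588 -.1355 .06
python3 - <<'E'
from h import *
for n in ['scene','side']:
    c=np.load(f'/tmp/{n}.npz'); w=cloud(c); im=c['pixels']; hsv=cv2.cvtColor(im,cv2.COLOR_BGR2HSV)
    R=((hsv[...,0]<6)|(hsv[...,0]>174))&(hsv[...,1]>150)
    for nm,x,y in [('tab',.532,.012),('knob',.555,-.296)]:
        q=w[R&(np.hypot(w[...,0]-x,w[...,1]-y)<.045)]
        print(n,nm,len(q),q.mean(0).round(4) if len(q) else 0)
    cv2.imwrite(f'pics/f_{n}.png',cv2.resize(im[150:310,190:370],None,fx=4,fy=3.7,interpolation=cv2.INTER_CUBIC))
E
```

```text
scene 202 ray [0.6208 0.1346 0.06  ] circ [0.6216 0.1356] 0.0329 z [0.0568 0.0594 0.0625]
side 132 ray [0.6238 0.1342 0.06  ] circ [0.624  0.1347] 0.0324 z [0.0567 0.0595 0.0627]
wrist none 0
scene 226 ray [0.6089 0.0421 0.06  ] circ [0.6099 0.0448] 0.0322 z [0.0575 0.0597 0.0622]
side 151 ray [0.6116 0.0418 0.06  ] circ [0.611  0.0442] 0.034 z [0.057  0.0595 0.0622]
wrist none 0
scene 293 ray [ 0.5855 -0.1384  0.06  ] circ [ 0.5874 -0.1377] 0.0322 z [0.0573 0.06   0.0626]
side 202 ray [ 0.5876 -0.1383  0.06  ] circ [ 0.5886 -0.1377] 0.032 z [0.0566 0.0595 0.0625]
wrist none 0
scene tab 88 [0.5265 0.0075 0.1116]
scene knob 80 [ 0.5482 -0.2975  0.0651]
side tab 63 [0.5294 0.0062 0.1103]
side knob 90 [ 0.5534 -0.2985  0.061 ]
```

View pics/f_scene.png

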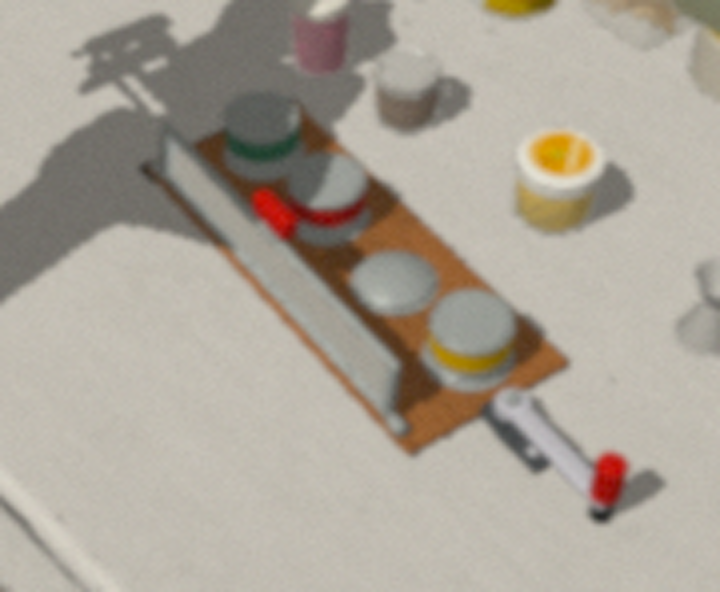

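View pics/f_side.png

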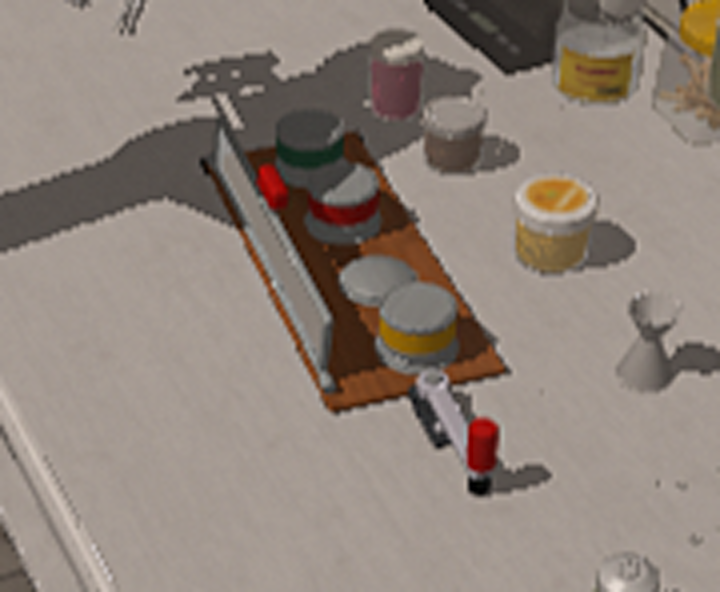

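View pics/scene_12.png

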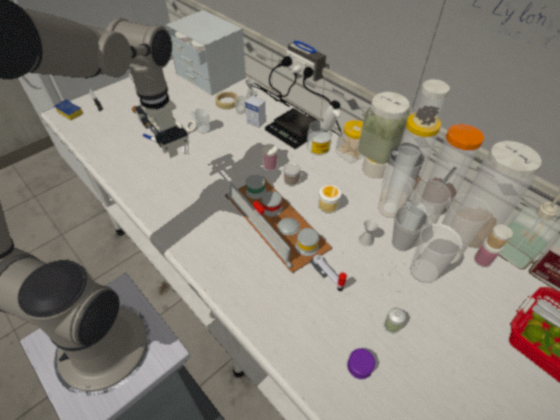

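The guard is up, the three tins sit level at a top height of 60 mm, and the leg is out. No blue tin can be seen anywhere.

```bash
python3 -c "
from cell import hand_in
print(hand_in())"
```

```text
the job is handed in; nothing more can be done
None
```

The tasting display is set up as asked and handed in at about 40 s of the 210 s allowed. `hand_in()` gave no verdict.

- **Leg:** with the stand still empty, I swung it out by its knob until it met the end stop with about 12 N, and it stayed there. The knob and hinge positions put the leg at its end angle to within 1°, which is inside the measuring error.
- **Tins:** only three tins were there; I saw no blue one in any picture. Green is on dome 1, red on dome 2 and yellow on dome 4, and dome 3 is empty.
- **Tin check:** after the guard went up, all three tops still measured 59–60 mm (60 expected) and level. Each tin is within about 2–3 mm of its dome centre.
- **Guard:** I raised it last, until it pressed on its stop with about 9 N, then let go. It stays leaning back, with the tab at about 0.11 m height.
- **Jars and pots:** they stand where they were, and the purple decoy was not touched.

**Disagreements:** the cameras differed by up to about 3 mm, and by more on the guard tab. My first close on the tab was about 3 mm off sideways, giving 24 N at the wrist; I corrected that before lifting. No tin was knocked off or seen to shift, and I saw no slip in the grip.

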